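Fit the side lamp beside the stereo microscope

ROBOT

A 6-joint arm with a two-finger parallel gripper is mounted at the origin on the work surface. World frame = base frame: x ahead of the robot, y to its left, z up, the work surface at z = 0. Lengths are in m, angles in rad, forces in N, time in s.
With the tool pointing down it reaches from about 0.35 to 0.775 m from the base axis. Payload 7.3 kg.
Tool frame: the origin (TCP) lies between the finger pads; the fingertips stand 14 mm ahead of it and the grasp point (between the pads) lies 5 mm behind it; z points along the fingers, y is the line along which they close (so a half turn about z gives the same grasp; the last joint's range is limited). The gripper opens to 92 mm and grips with 3 to 60 N. Pads are 19 mm wide; open, the fingers measure 130 mm over their backs; the gripper's body (75 mm by 190 mm) begins 47 mm behind the grasp point.
Start: joints at [-1.492, 0.342, 1.524, -0, 1.275, -0.146], TCP at [0.117, -0.512, 0.241] pointing down, gripper open.
Joint ranges: [-2.53, 2.53], [-0.77, 2.02], [0.04, 2.7], [-1, 4.14], [0.28, 2.66], [-3.11, 3.11]. Speed limits (rad/s): [2.57, 2.57, 3.14, 3.14, 3.14, 3.14].

INTERFACE

Orientations are given as a unit quaternion [w, x, y, z].
In Python, from workcell import get_obs, read_camera, job_done gives the robot as it stands.
- The arm moves only by the tool play_rows, never from a script. Its arguments are lists of equal length, an entry for each row: "xyz": the shift along the tool's x, y, z in cm, a list of three; "angular": the turn, a rotation vector about the tool's x, y, z in degrees, a list of three; "claw": the closure in counts, from 0 (fully open) to 255 (shut). In form: {"xyz": [[x, y, z], ...], "angular": [[wx, wy, wz], ...], "claw": [claw, ...]}. A call has 1 to 12 rows; each row shifts and turns the commanded pose from where the row before left it, along the tool's axes as they then stand; what a row does not reach is not made up. A row lasts 1/8 s, in which the tool goes at most 62.5 mm and 10.7 degrees, less where a joint would pass 70% of its speed; a pose out of reach is approached as far as the arm can. A call with a gripper value outside its range is refused whole. The fingers move at their own pace and stop on an object; "newtons" is the grip in N (left out, the last holds). Time passes only in rows, so rows that do not move let the fingers close. It gives the time, the measured TCP pose, the force, the opening and the grip force at its end, in the units of the state.
- get_obs(): the state, without advancing time (a new reading comes with each control period).
- read_camera(name): name is "scene" or "side" or "wrist"; returns a dict with "pixels" (400x640x3 uint8, red, green, blue), "mtx" (3x3 intrinsics, pixels), "R" (3x3) and "t" (3): a world point X has camera coordinates R X + t; the wrist camera has in their place "hand_eye" (4x4, takes a point from camera to tool coordinates, whose origin is the TCP and whose axes are the flange's). Camera axes: x right, y down, z forward; pixel columns grow to the right and rows downward; lengths in m; the calibration is good to about 2 mm. A picture is of the moment at which its call begins: read the wrist's pose just before it. There is no depth.
- job_done(): hands the job in; it is judged then, once.
The state is a dict: "time": time; "joints": joint angles; "joint_velocities": joint speeds; "joint_torque": joint torques, N m; "tcp_pos": TCP position; "orientation": TCP orientation; "ft_force": force on the tool from outside, world axes, zero at the start; "moment": the same for the moment, N m; "gripper_width": opening from 0.0 (shut) to 1.0 (fully open); "finger_force": force on a finger pad.
Only numpy, scipy, OpenCV 4.12 (cv2) and the standard library are available. Lean on these libraries where they do the work, as an engineer would, in place of code of your own. Each camera call takes 0.05 s, during which the arm holds its last target. There are 200 camera calls.

TASK

Take the side lamp out of the accessory rack and slide its post into the post holder next to the stereo microscope, gently past the spring plunger and fully home on the stop screw inside. Leave it gripped there with its beam turned towards the middle of the microscope's stage plate, then let go; do not knock the other things on the bench.

Things in the scene. Friction and masses are not known exactly. Their poses are not given: they have to be found in the camera images.
- lamp: side lamp, about 0.3 kg: vertical steel post 14 mm diameter, 100 mm long, under an aluminium head block 30 x 24 x 40 mm (x, y, z; top 140 mm above the foot, on the post's axis). A black barrel through the block, 22 mm diameter, 88 mm long, slopes 25 degrees down to +x. Origin: centre of the post's foot; z up the post, x the beam's direction seen from above
- post_foot (a point): centre of the end face of the lamp's post (the lamp's origin). The foot tapers: 9 mm diameter at the end, 14 mm from 5 mm up
- lamp_grip (a point): on the post's axis in the head block, 128 mm above the foot: grip here from above, across the block's two flat sides (y), 24 mm apart; the barrel is narrower than the block and does not stand in the fingers' way
- lens (a point): pale lens at the beam end of the barrel, 43 mm from the post's axis, 94 mm above the foot (barrel reaches 81 to 107 mm there); the finned rear end lies 43 mm behind the axis, up to 144 mm above the foot
- holder: post holder, fixed: dark steel foot 64 x 64 x 12 mm, upright black tube 26 mm outside, 82 mm high over all, bore 16 mm diameter, open on top. The brass spring plunger juts from its +x side to 40 mm from the axis. The lamp must never be pressed on the holder with more than 40 N. Origin: centre of the underside, on the bore's axis, at bench height
- bore_mouth (a point): centre of the bore's mouth (bright ring), top of the tube, 82 mm above the holder's underside
- plunger_ball (a point): tip of the plunger's 10 mm steel ball, at rest 3.5 mm inside the bore's wall, 16 mm below the mouth. Spring 4.8 N at rest, 1.2 N more per mm. The post pushes it back 2 to 3 mm: passing it (foot 11 to 22 mm below the mouth) takes up to about 13 N, sliding on 2 to 10 N, unevenly; the lamp's own weight does not carry it down
- bore_floor (a point): floor of the bore, 70 mm below the mouth. From it a stop screw stands up, its flat top (11 mm wide) 36 to 60 mm below the mouth: set differently each time, not measured, hidden once the post is in; find it by feel, as a firm rise of some N over the sliding force. Never press the post on it with more than 20 N
- microscope: ivory stereo microscope, fixed, about 380 mm high, eyepieces to -x, column to +x. Base 22 mm thick: 110 mm to -x and to either side of the origin, 165 mm to +x. Head overhangs the stage from 128 mm up. Origin: at bench height under the middle of the stage plate
- stage_middle (a point): middle of the white round stage plate (95 mm diameter) on the microscope's base, 24 mm above the bench: where the beam must point, seen from above (a small clear dish lies on it)
- rack: grey accessory rack, fixed block 60 x 220 x 45 mm (x, y, z) with three vertical bores 17 mm wide and 35 mm deep in a row along y, 75 mm apart, the middle one in the block's centre. The lamp stands loosely in one, leaning up to 5 degrees, the other two accessories in the others. Origin: centre of its underside
- needle_post: short steel post with a brass needle head, 58 mm high, in the rack; leave it alone. Origin: foot
- mirror_post: short steel post with a round mirror 38 mm wide, 56 mm high, in the rack; leave it alone. Origin: foot
- dish: clear round dish, 56 mm diameter, 12 mm high, lying on the stage plate; leave it alone. Origin: underside
- glasses: pair of spectacles, 130 x 140 mm, 42 mm high; bystander. Origin: under the lenses
- specimen_jar: glass jar with blue lid, 60 mm diameter, 75 mm high; bystander
- beaker: clear beaker, 68 mm diameter, 85 mm high; bystander
- tweezers: steel tweezers 130 mm long lying flat; bystander
Things that resemble listed ones, but are neither listed nor needed, are in the scene too. There is more than one size of the lamp; the one meant has the size given above. Leave any green look-alike of the holder alone.

How it is judged:
On the way, in this order (a step that is already met when the one before it is completed fails the run):
1. the lamp's post is drawn clear of the rack (height (world z) of post_foot above 0.06 m), for 0.1 s.
2. the post's foot is in the holder's bore and past the spring plunger (z of post_foot in the frame of holder below 0.056 m and horizontal distance between post_foot and holder below 0.004 m), for 0.1 s.
3. the post is fully home on the stop screw (distance between post_foot and stop_c0 below 0.0058 m), for 0.1 s.
At the end, for the whole second after the job is handed in: The lamp's post stands upright in the holder's bore, its foot home on the stop screw (gap under 1.5 mm), gripped by the plunger, the beam's line as seen from above passing within 25 mm of the middle of the stage plate; the lamp is released and still (distance between post_foot and stop_c0 below 0.0058 m and horizontal distance between post_foot and holder below 0.004 m and angle between lamp's own z axis and vertical below 0.08 rad and x of stage_middle in the frame of lamp above 0.05 m and y of stage_middle in the frame of lamp between -0.025 and 0.025 m and linear speed of lamp below 0.02 m/s); the robot touches nothing.
It fails at once if the post is pressed on the stop screw with more than 20 N (contact force between lamp and stop_c0 above 20 N).
It fails at once if the lamp is pressed on the holder with more than 40 N (contact force between lamp and holder above 40 N).
It fails at once if another accessory in the rack (20 mm) or the dish on the stage (15 mm) is moved (distance of any of needle_post, mirror_post from where it was at the start of the episode above 0.02 m or distance of dish from where it was at the start of the episode above 0.015 m).
It fails at once if the lamp or the robot hits the microscope (contact force between any of lamp, the arm, the fingers and microscope above 5 N).
It fails at once if another thing on the bench is knocked (moved 30 mm) (distance of any of glasses, specimen_jar, beaker, tweezers from where it was at the start of the episode above 0.03 m).
It also fails if it takes over 45 s, if anything falls off the work surface, if the arm or the gripper's body presses on something with over 40 N, if the wrist force passes 120 N, or if a joint passes its speed limit or range.

## Working session

There is one attempt and no reset: what is moved stays moved. The work goes in short steps, Python scripts to look and compute and a tool call to move; the robot and the scene stay as the last step left them, time stands still between calls to the robot, and variables do not carry over. Pictures are saved under pics/ and viewed, at most 10 in all, crops included, and the job is handed in when it is done.

Besides the shell and the picture viewer there is one more tool, called as name(argument=value, ...) on one line, values as JSON. play_rows: Moves the arm, as the interface text tells. Its arguments: {"type":"object","properties":{"xyz":{"type":"array","items":{"type":"array","items":{"type":"number"}}},"angular":{"type":"array","items":{"type":"array","items":{"type":"number"}}},"claw":{"type":"array","items":{"type":"number"}},"newtons":{"type":"number"}},"required":["xyz","angular","claw"]}

```bash
ls; mkdir -p pics
python3 - <<'E'
from workcell import *
import cv2, pickle
D={}
o=get_obs(); print(o)
for n in ("scene","side","wrist"):
    c=read_camera(n); D[n]=c
    cv2.imwrite(f"pics/{n}0.png",c["pixels"][:,:,::-1])
    print(n,{k:c[k].tolist() for k in c if k!="pixels"})
pickle.dump((o,D),open("d0.pkl","wb"))
E
```

```text
pics
{'time': 0.0, 'joints': array([-1.49199109e+00,  3.42721762e-01,  1.52500887e+00, -2.92358786e-06,
        1.27541083e+00, -1.45975340e-01]), 'joint_velocities': array([ 0.0005929 , -0.00193783, -0.00023503, -0.00079074, -0.00120767,
        0.00065525]), 'joint_torque': array([-3.35640041e-03, -4.31246674e+01, -2.44223464e+01,  7.15253293e-02,
        5.60526608e-02, -1.22711663e-04]), 'tcp_pos': array([ 0.11702129, -0.51139574,  0.2400483 ]), 'orientation': array([-7.74015880e-04,  9.93690511e-01,  1.12154218e-01,  2.46061978e-05]), 'ft_force': array([ 0.69282846,  0.48675273, -0.4408965 ]), 'moment': array([ 0.02695898,  0.01258459, -0.02109895]), 'finger_force': 0.0, 'gripper_width': 0.9992297346697026}
scene {'mtx': [[379.7543354924491, 0.0, 322.1496450334454], [0.0, 379.7543354924491, 195.75425363685383], [0.0, 0.0, 1.0]], 'R': [[0.43765506761878803, 0.8991278247772264, -0.005215026267147369], [0.7424987204312181, -0.36467400382281046, -0.5618794542371557], [-0.5071032359841509, 0.24203724020739803, -0.8272026852030817]], 't': [-0.1671663962418389, -0.3535983901302917, 1.3377784670333057]}
side {'mtx': [[481.03769410058527, 0.0, 313.8890470511187], [0.0, 481.03769410058527, 196.98796628290526], [0.0, 0.0, 1.0]], 'R': [[-0.7431819870566749, -0.6688921150101139, 0.016244155619443184], [-0.35078171658411367, 0.3688372085441251, -0.8607620466212949], [0.5697654968711203, -0.645401000983632, -0.5087482938590863]], 't': [0.35655366923703996, 0.3265143105789442, 0.9175224008272435]}
wrist {'mtx': [[352.4382149147797, 0.0, 316.5140285718656], [0.0, 352.4382149147797, 196.87893754390853], [0.0, 0.0, 1.0]], 'hand_eye': [[0.000686084118737839, -0.9623246594129681, -0.27190214999939716, 0.07324662953155765], [0.9999995296444543, 0.0008466423674060786, -0.0004731887255195669, 0.0007508286490273131], [0.000685565059101975, -0.27190169746144355, 0.9623247876461114, -0.14401969343130192], [0.0, 0.0, 0.0, 1.0]]}
```

View pics/scene0.png

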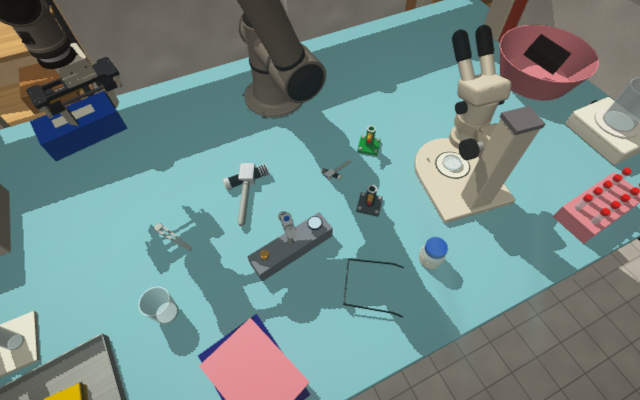

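View pics/side0.png

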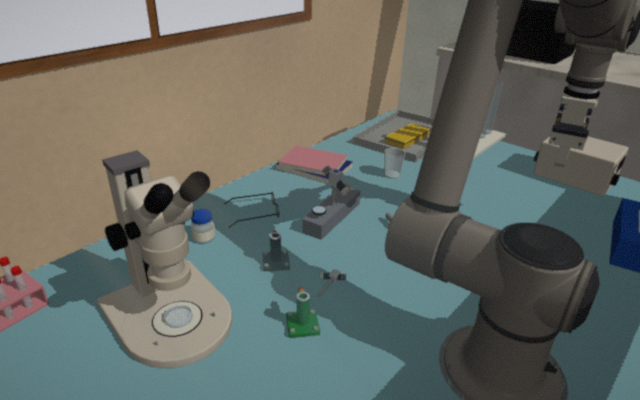

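Candidates for the lamp in the scene view: the lamp in the rack's middle bore (287,222), a larger one lying at (247,190), and a small one lying at (335,170). The one in the rack matches the task. Candidates for the holder: a dark one (370,202) and a green one (370,142); I choose the dark one. I'll check both choices in a close crop.

```bash
cat > h.py <<'E'
import numpy as np, cv2, pickle
from scipy.spatial.transform import Rotation as Ro
def cam(c,o=None):
    """returns K, R(world->cam), t"""
    if "R" in c: return c["mtx"],c["R"],c["t"]
    q=o["orientation"]; T=np.eye(4); T[:3,:3]=Ro.from_quat([q[1],q[2],q[3],q[0]]).as_matrix(); T[:3,3]=o["tcp_pos"]
    W=np.linalg.inv(T@c["hand_eye"]); return c["mtx"],W[:3,:3],W[:3,3]
def ray(C,uv):
    K,R,t=C; d=R.T@np.linalg.solve(K,[uv[0],uv[1],1.]); return -R.T@t,d/np.linalg.norm(d)
def onz(C,uv,z):
    p,d=ray(C,uv); return p+d*(z-p[2])/d[2]
def tri(C1,a,C2,b):
    p,d=ray(C1,a); q,e=ray(C2,b); s=np.linalg.lstsq(np.c_[d,-e],q-p,rcond=None)[0]
    x,y=p+s[0]*d,q+s[1]*e; return (x+y)/2,np.linalg.norm(x-y)
def proj(C,X):
    K,R,t=C; v=K@(R@np.asarray(X)+t); return v[:2]/v[2]
E
python3 - <<'E'
from h import *
o,D=pickle.load(open("d0.pkl","rb"))
s=D["scene"]["pixels"];d=D["side"]["pixels"]
f=lambda im,x,y,w,h:cv2.resize(im[y:y+h,x:x+w],(400,300),interpolation=cv2.INTER_CUBIC)
im=np.vstack([np.hstack([f(s,240,190,100,75),f(s,340,180,60,45)]),np.hstack([f(d,290,155,80,60+0),f(d,240,220,80,60)])])
cv2.imwrite("pics/crop1.png",im[:,:,::-1])
E
```

```text
(no output)
```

View pics/crop1.png

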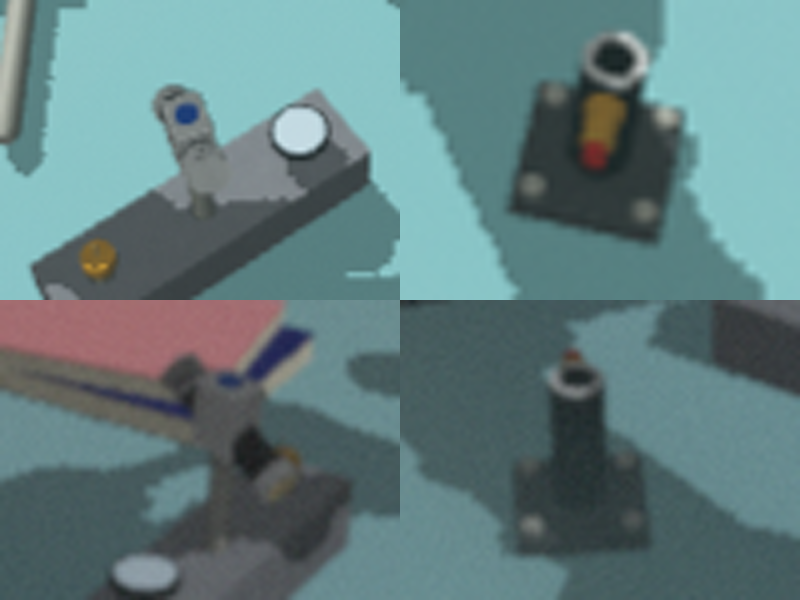

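View pics/wrist0.png

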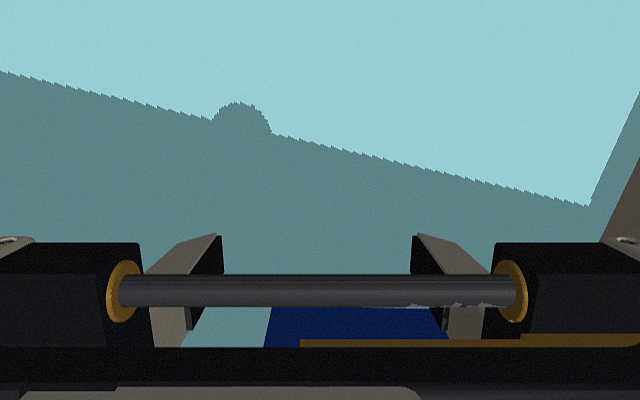

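The crop confirms both choices. The rack lamp has a blue cap at scene ≈(286.5,218.3) and side ≈(336,171), and its beam end slopes towards side (346,191). The dark holder's bright ring is at scene ≈(372,189) and side ≈(275,235). The wrist view shows only the fingers and bench. Next I triangulate.

Run:
```python
from h import *
o,D=pickle.load(open("d0.pkl","rb"))
S,V=cam(D["scene"]),cam(D["side"])
def blob(n,box,lo,hi):
    x,y,w,h=box; hsv=cv2.cvtColor(D[n]["pixels"],cv2.COLOR_RGB2HSV)[y:y+h,x:x+w]
    m=cv2.inRange(hsv,np.array(lo),np.array(hi)); k,l,st,ce=cv2.connectedComponentsWithStats(m)
    if k<2: return None
    i=1+st[1:,4].argmax(); return ce[i]+[x,y],st[i].tolist()
a=blob("scene",(278,210,20,20),(105,120,40),(130,255,255)); b=blob("side",(325,160,25,25),(105,80,30),(130,255,255))
print(a,b)
if a and b: print("cap",tri(S,a[0],V,b[0]))
p=lambda n,*r:print(n,*[np.round(x,4) for x in r])
p("cap man",*tri(S,(286.5,218.3),V,(336,171)))
p("mouth",*tri(S,(340+213/6.667,180+60/6.667),V,(240+175/5,220+79/5)))
p("green mouth@82",onz(S,(370.5,129),.082))
p("stage",onz(S,(452,163),.024),onz(V,(178,318),.024),)
p("lens side",*tri(S,(240+205/4,190+165/4),V,(290+280/5,155+180/5)))
p("post at rack top",*tri(S,(240+203/4,190+205/4),V,(290+217/5,155+245/5)))
p("mirror",*tri(S,(240+300/4,190+130/4),V,(290+145/5,155+275/5)))
p("needle@55",onz(S,(240+98/4,190+258/4),.055))
p("plunger tip@66",onz(S,(340+195/6.667,180+155/6.667),.066))
for n,uv,z in [("jar",(435,245),.075),("beaker",(155,297),.085),("glass",(375,265),.04),("greenL",(335,170),.02),("tweez",(172,238),.0),("col top",(522,120),.38),("head bottom",(468,150),.13)]: p(n,onz(S,uv,z))
```

```text
(array([286.09090909, 217.90909091]), [6, 6, 5, 5, 22]) (array([344.68888889, 164.91111111]), [15, 0, 10, 11, 45])
cap (array([ 0.56453027, -0.19362037,  0.16142496]), np.float64(0.02679683200553029))
cap man [ 0.5693 -0.1831  0.1492] 0.0014
mouth [0.5452 0.0682 0.0791] 0.0009
green mouth@82 [0.3556 0.1735 0.082 ]
stage [0.5372 0.3548 0.024 ] [0.537  0.3525 0.024 ]
lens side [ 0.5571 -0.1884  0.0855] 0.0364
post at rack top [ 0.5743 -0.1835  0.0436] 0.0025
mirror [ 0.5624 -0.109   0.0631] 0.0021
needle@55 [ 0.5862 -0.2566  0.055 ]
plunger tip@66 [0.5748 0.0448 0.066 ]
jar [0.755  0.1239 0.075 ]
beaker [ 0.5909 -0.5141  0.085 ]
glass [ 0.7244 -0.0222  0.04  ]
greenL [0.4042 0.0316 0.02  ]
tweez [ 0.4035 -0.4598  0.    ]
col top [0.7021 0.2761 0.38  ]
head bottom [0.5769 0.3418 0.13  ]
```

play_rows(xyz=[[4.1,-2,-0.7],[4.1,-2,-0.7],[4.1,-2,-0.7],[4.1,-2,-0.7],[4.1,-2,-0.7],[4.1,-2,-0.7],[4.1,-2,-0.7],[4.1,-2,-0.7],[4.1,-2,-0.7],[4.1,-2,-0.7],[4.1,-2,-0.7],[0,0,0]], angular=[[0,0,0],[0,0,0],[0,0,0],[0,0,0],[0,0,0],[0,0,0],[0,0,0],[0,0,0],[0,0,0],[0,0,0],[0,0,0],[0,0,0]], claw=[0,0,0,0,0,0,0,0,0,0,0,0])

```text
time: 1.65
tcp_pos: [0.5094, -0.1948, 0.3175]
orientation: [-0.0, 0.993, 0.114, 0.0]
ft_force: [-0.1, -0.0, 0.1]
gripper_width: 0.996
finger_force: 0.0
```

Run:
```python
from workcell import *
from h import *
o=get_obs(); c=read_camera("wrist"); pickle.dump((o,c),open("w1.pkl","wb")); print(o["tcp_pos"],o["orientation"],o["joints"],o["ft_force"])
cv2.imwrite("pics/w1.png",c["pixels"][:,:,::-1])
C=cam(c,o); print(proj(C,[.5693,-.1831,.15]),proj(C,[.5743,-.1835,.045]))
```

```text
[ 0.5093679  -0.19482225  0.31749529] [-1.66885664e-04  9.93464051e-01  1.14145143e-01  1.94521763e-04] [-5.06146008e-01  3.33806158e-01  1.32472501e+00  4.99690802e-04
  1.48293907e+00  8.35817546e-01] [-0.07099266 -0.00814931  0.10040128]
[318.46489668 112.14409427] [319.40653455 104.16610598]
```

View pics/w1.png

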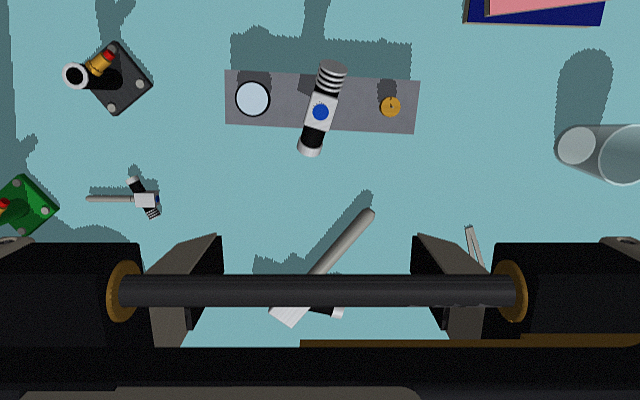

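The wrist view shows the lamp's blue cap at (320,112), the fins at (331,68) and the lens end at (310,149), so the beam points towards the robot. The holder's ring is at (76,75), with the plunger towards (108,57).

Run:
```python
from h import *
o,c=pickle.load(open("w1.pkl","rb")); C=cam(c,o); S=cam(pickle.load(open("d0.pkl","rb"))[1]["scene"]);V=cam(pickle.load(open("d0.pkl","rb"))[1]["side"])
hsv=cv2.cvtColor(c["pixels"],cv2.COLOR_RGB2HSV)
m=cv2.inRange(hsv[95:130,305:340],np.array((105,120,40)),np.array((130,255,255))); 
ys,xs=np.nonzero(m); cap=np.array([xs.mean()+305,ys.mean()+95]); print("cap px",cap,len(xs))
capw=onz(C,cap,.15); print("cap",capw, tri(C,cap,S,(286.1,217.9)), tri(C,cap,V,(336,171)))
# ring: bright low-sat pixels
r=hsv[55:95,55:95]; m=cv2.inRange(r,np.array((0,0,150)),np.array((180,60,255)))
k,l,st,ce=cv2.connectedComponentsWithStats(m); i=1+st[1:,4].argmax(); cn=cv2.findContours((l==i).astype('uint8'),cv2.RETR_EXTERNAL,cv2.CHAIN_APPROX_NONE)[0][0]
e=cv2.fitEllipse(cn); rp=np.array(e[0])+55; print("ring",rp,e[1],st[i])
print("mouth@82",onz(C,rp,.082),tri(C,rp,S,(340+213/6.667,180+60/6.667)),tri(C,rp,V,(275,235.8)))
f=onz(C,(331,70),.144);l=onz(C,(310.5,149),.100); d=l-f; print("beam yaw",np.degrees(np.arctan2(d[1],d[0])),np.linalg.norm(d[:2]),f,l)
# block long edges: white mask
r=hsv[85:140,298:342]; m=cv2.inRange(r,np.array((0,0,150)),np.array((180,40,255)))|cv2.inRange(r,np.array((105,120,40)),np.array((130,255,255)))
k,lb,st,ce=cv2.connectedComponentsWithStats(m); i=lb[int(cap[1]-85),int(cap[0]-298)]
cn=cv2.findContours((lb==i).astype('uint8'),cv2.RETR_EXTERNAL,cv2.CHAIN_APPROX_NONE)[0][0]
rr=cv2.minAreaRect(cn); b=cv2.boxPoints(rr)+[298,85]; w=np.array([onz(C,q,.15) for q in b]); print("block",b.tolist(),w.round(4).tolist())
for j in range(4):
    d=w[(j+1)%4]-w[j]; print(np.degrees(np.arctan2(d[1],d[0])),np.linalg.norm(d))
print("plunger dir",np.degrees(np.arctan2(*(onz(C,(108,57),.066)-onz(C,rp,.082))[[1,0]])))
print("stage dir from mouth")
```

```text
cap px [320.22705314 111.64251208] 207
cap [ 0.57005318 -0.1844793   0.15      ] (array([ 0.5702806 , -0.18399002,  0.15248966]), np.float64(0.000934360056986664)) (array([ 0.569878  , -0.18460994,  0.14868385]), np.float64(0.00033659618629200676))
ring [74.00662994 75.64734268] (23.09073829650879, 28.711105346679688) [  6   7  27  28 307]
mouth@82 [0.54530596 0.06725564 0.082     ] (array([0.54513179, 0.06894661, 0.07884006]), np.float64(0.0006388109526782239)) (array([0.54477101, 0.06847113, 0.07965671]), np.float64(0.0008313402826260536))
beam yaw 178.97821985262462 0.07568329363998583 [ 0.60542522 -0.18557428  0.144     ] [ 0.52975396 -0.18422466  0.1       ]
block [[303.091890335083, 123.95135498046875], [313.0162181854248, 91.69729709625244], [337.96216583251953, 99.37297439575195], [328.03783988952637, 131.62703323364258]] [[0.5566, -0.1724, 0.15], [0.5847, -0.1747, 0.15], [0.5834, -0.1969, 0.15], [0.5551, -0.195, 0.15]]
-4.792235404214187 0.02819637248712078
-93.29456922217786 0.02214097325670857
176.30646496810292 0.02835008174028173
86.29453910486605 0.022681095756807195
plunger dir -42.75527873557883
stage dir from mouth
```

play_rows(xyz=[[0,0,0],[0,0,0],[0,0,0],[0,0,0],[0,0,0],[0,0,0],[0,0,0],[0,0,0]], angular=[[0,0,-10.25],[0,0,-10.25],[0,0,-10.25],[0,0,-10.25],[0,0,-10.25],[0,0,-10.25],[0,0,-10.25],[0,0,-10.25]], claw=[0,0,0,0,0,0,0,0])

```text
time: 2.7
tcp_pos: [0.5065, -0.1978, 0.3174]
orientation: [-0.0, 0.675, 0.738, -0.0]
ft_force: [-0.8, -0.7, -0.1]
gripper_width: 1.003
finger_force: 0.0
```

play_rows(xyz=[[0,0,0],[0,0,0],[0,0,0],[0,0,0],[0,0,0],[0,0,0],[0,0,0],[0,0,0],[-3,0.7,2],[-3,0.6,2],[0,0,1],[0,0,0]], angular=[[0,0,-10.25],[0,0,-10.25],[0,0,-10.25],[0,0,-10.25],[0,0,-10.25],[0,0,-10.25],[0,0,-10.25],[0,0,-10.25],[0,0,0],[0,0,0],[0,0,0],[0,0,0]], claw=[0,0,0,0,0,0,0,0,0,0,0,0])

```text
time: 4.2
tcp_pos: [0.5669, -0.1877, 0.2668]
orientation: [-0.001, 0.028, 1.0, 0.0]
ft_force: [0.4, -0.5, 0.6]
gripper_width: 1.001
finger_force: 0.0
```

Run:
```python
from workcell import *
from h import *
o=get_obs(); c=read_camera("wrist"); pickle.dump((o,c),open("w2.pkl","wb")); print(o["tcp_pos"],o["orientation"],o["joints"])
C=cam(c,o); im=c["pixels"].copy(); hsv=cv2.cvtColor(im,cv2.COLOR_RGB2HSV)
p=proj(C,[.57,-.1847,.15]); print(p)
m=cv2.inRange(hsv,np.array((105,120,40)),np.array((130,255,255))); k,l,st,ce=cv2.connectedComponentsWithStats(m)
i=1+np.argmin(np.linalg.norm(ce[1:]-p,axis=1)+1000*(st[1:,4]<60)); print(ce[i],st[i],onz(C,ce[i],.15))
x,y=p.astype(int); cv2.imwrite("pics/w2.png",im[:,:,::-1])
```

```text
[ 0.56687101 -0.18772208  0.26679486] [-1.33699570e-03  2.77123731e-02  9.99614998e-01  3.03169390e-04] [-4.47806683e-01  4.61510949e-01  1.26624794e+00 -5.43404001e-04
  1.41652258e+00 -1.96308689e+00]
[321.21466899 200.17270299]
[321.71146245 200.55335968] [313 192  18  18 253] [ 0.57032661 -0.18433291  0.15      ]
```

View pics/w2.png

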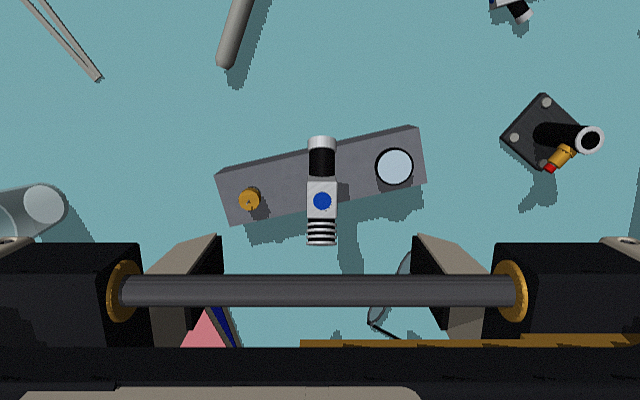

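The cap is at (321.7,200.6) with the block's sides parallel to the fingers, so the grasp is aligned. Descending and gripping.

play_rows(xyz=[[-0.3,0.3,3],[0,0,3],[0,0,3],[0,0,2.5],[0,0,1.9],[0,0,0],[0,0,0],[0,0,0],[0,0,0],[0,0,0],[0,0,0],[0,0,0]], angular=[[0,0,0],[0,0,0],[0,0,0],[0,0,0],[0,0,0],[0,0,0],[0,0,0],[0,0,0],[0,0,0],[0,0,0],[0,0,0],[0,0,0]], claw=[0,0,0,0,0,0,160,180,255,255,255,255], newtons=40)

```text
time: 5.75
tcp_pos: [0.5714, -0.1842, 0.1337]
orientation: [-0.0, 0.027, 1.0, -0.0]
ft_force: [-0.1, -0.3, 0.3]
gripper_width: 0.399
finger_force: 0.0
```

play_rows(xyz=[[0,0,0],[0,0,0],[0,0,0],[0,0,0],[0,0,0]], angular=[[0,0,0],[0,0,0],[0,0,0],[0,0,0],[0,0,0]], claw=[255,255,255,255,255])

```text
time: 6.38
tcp_pos: [0.5714, -0.1843, 0.1337]
orientation: [-0.0, 0.027, 1.0, -0.0]
ft_force: [0.3, 0.8, -0.7]
gripper_width: 0.259
finger_force: 40.0
```

play_rows(xyz=[[0,0,-1],[0,0,-1.5],[0,0,-1.5],[0,0,-2],[0,0,-2],[0,0,-2],[0,0,-2],[0,0,-2],[0,0,0]], angular=[[0,0,0],[0,0,0],[0,0,0],[0,0,0],[0,0,0],[0,0,0],[0,0,0],[0,0,0],[0,0,0]], claw=[255,255,255,255,255,255,255,255,255])

```text
time: 7.5
tcp_pos: [0.572, -0.1845, 0.2762]
orientation: [0.002, 0.027, 1.0, -0.001]
ft_force: [0.1, -1.1, -3.7]
gripper_width: 0.26
finger_force: 40.0
```

Run:
```python
from workcell import *
from h import *
o=get_obs(); D={n:read_camera(n) for n in ("scene","side")}; pickle.dump((o,D),open("d3.pkl","wb")); print(o["tcp_pos"],o["ft_force"],o["gripper_width"])
t=o["tcp_pos"]; out=[]
for n in D:
    C=cam(D[n]); p=proj(C,t-[0,0,.07]); x,y=(p-[40,40]).astype(int); print(n,(x,y),[proj(C,t-[0,0,d]).round(1) for d in (.023,.123)])
    out.append(cv2.resize(D[n]["pixels"][y:y+80,x:x+80],(400,400),interpolation=cv2.INTER_CUBIC))
cv2.imwrite("pics/c3.png",np.hstack(out)[:,:,::-1])
```

```text
[ 0.57200045 -0.18452112  0.27622383] [ 0.08678402 -1.08431767 -3.7093228 ] 0.2597896220848289
scene (np.int64(243), np.int64(166)) [array([281.9, 193.9]), array([285.9, 218.4])]
side (np.int64(296), np.int64(111)) [array([336.9, 134.5]), array([335.4, 169.2])]
```

View pics/c3.png

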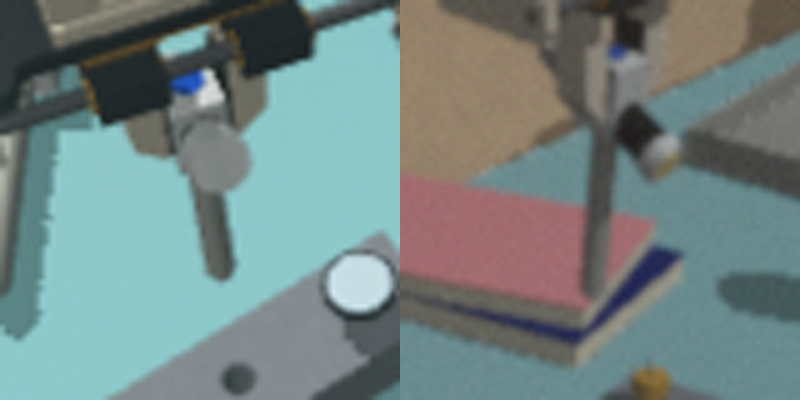

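The crop shows the lamp held, with the post nearly vertical. The foot is at scene ≈(287,221) and side ≈(334,169). Next I measure the post axis.

```bash
cat >> h.py <<'E'
def postline(c,top,bot,hw=6):
    """fit of the post's axis: row-wise midpoint of the low-saturation run near the expected axis"""
    g=cv2.cvtColor(c["pixels"],cv2.COLOR_RGB2LAB).astype(float); P=[]
    for y in np.arange(int(top[1]),int(bot[1])+1):
        xc=top[0]+(bot[0]-top[0])*(y-top[1])/(bot[1]-top[1]); xs=np.arange(int(xc)-hw-4,int(xc)+hw+6)
        row=g[y,xs]; d=np.linalg.norm(np.diff(row,axis=0),axis=1)
        L=xs[:-1]+.5; l=(L<xc)&(L>xc-hw); r=(L>xc)&(L<xc+hw)
        e=[(L[m]*d[m]**2).sum()/(d[m]**2).sum() for m in (l,r)]; P.append([sum(e)/2+0.,y,e[1]-e[0]])
    P=np.array(P); k=np.polyfit(P[:,1],P[:,0],1); res=P[:,0]-np.polyval(k,P[:,1]); ok=abs(res)<.6
    k=np.polyfit(P[ok,1],P[ok,0],1); return k,P[:,2].mean(),res.std()
def axis3(C1,k1,y1,C2,k2,y2):
    """axis direction = intersection of the two interpretation planes"""
    n=[]
    for C,k,(a,b) in ((C1,k1,y1),(C2,k2,y2)):
        n.append(np.cross(ray(C,(np.polyval(k,a),a))[1],ray(C,(np.polyval(k,b),b))[1]))
    d=np.cross(*n); d/=np.linalg.norm(d); d*=np.sign(d[2])
    A=np.array(n); b=[n[0]@ray(C1,(0,0))[0],n[1]@ray(C2,(0,0))[0]]; p=np.linalg.lstsq(A,b,rcond=None)[0]
    return d,lambda z:p+d*(z-p[2])/d[2]
E
python3 - <<'E'
from h import *
o,D=pickle.load(open("d3.pkl","rb")); S,V=cam(D["scene"]),cam(D["side"])
k1,w1,r1=postline(D["scene"],(243+203/5,166+38),(243+218/5,166+52)); k2,w2,r2=postline(D["side"],(296+203/5,111+30),(296+194/5,111+56))
print(k1,w1,r1,k2,w2,r2)
d,f=axis3(S,k1,(204,218),V,k2,(141,167)); print("dir",d,np.degrees(d[:2]))
z=o["tcp_pos"][2]; print("at grip",f(z+.005)-o["tcp_pos"],"foot",f(z-.123)-o["tcp_pos"])
print("foot by ends",tri(S,(287.0,220.0),V,(334.5,168.8)))
E
```

```text
[1.71129242e-01 2.49131997e+02] 6.12005342629415 0.05752171918562234 [-5.90496283e-02  3.44386695e+02] 5.3890672812706795 0.4267563378552903
dir [-1.85452194e-02 -7.66276734e-05  9.99828020e-01] [-1.0625628  -0.00439044]
at grip [0.00050783 0.0005495  0.005     ] foot [ 0.00288203  0.00055931 -0.123     ]
foot by ends (array([ 0.57606376, -0.18449847,  0.15287075]), np.float64(0.0016971673421972541))
```

play_rows(xyz=[[0.7,4.2,0],[0.7,4.2,0],[0.7,4.2,0],[0.7,4.2,0],[0.7,4.2,0],[0.6,4.1,0],[0,0,0]], angular=[[0,0,0],[0,0,0],[0,0,0],[0,0,0],[0,0,0],[0,0,0],[0,0,0]], claw=[255,255,255,255,255,255,255])

```text
time: 8.48
tcp_pos: [0.5431, 0.0713, 0.2728]
orientation: [-0.001, 0.025, 1.0, 0.0]
ft_force: [0.1, -1.2, -3.4]
gripper_width: 0.258
finger_force: 40.0
```

play_rows(xyz=[[0,0,0],[0,0,0],[0,0,0],[0,0,0],[0,0,0],[0,0,0],[0,0,0],[0,0,0],[0,0,0],[0,0,0]], angular=[[0,0,9.5],[0,0,9.5],[0,0,9.5],[0,0,9.5],[0,0,9.5],[0,0,9.5],[0,0,9.5],[0,0,9.5],[0,0,9.3],[0,0,0]], claw=[255,255,255,255,255,255,255,255,255,255])

```text
time: 9.72
tcp_pos: [0.5439, 0.0678, 0.273]
orientation: [-0.0, 0.697, 0.717, -0.001]
ft_force: [0.7, 0.0, -2.9]
gripper_width: 0.261
finger_force: 40.0
```

Run:
```python
from workcell import *
from h import *
o=get_obs(); D={n:read_camera(n) for n in ("scene","side")}; pickle.dump((o,D),open("d4.pkl","wb")); print(o["tcp_pos"],o["orientation"],o["ft_force"],o["joints"])
t=o["tcp_pos"]; out=[]
for n in D:
    C=cam(D[n]); p=proj(C,t-[0,0,.11]); x,y=(p-[40,50]).astype(int); print(n,(x,y),[proj(C,t-[0,0,d]).round(1) for d in (.035,.123)])
    out.append(cv2.resize(D[n]["pixels"][y:y+100,x:x+80],(400,500),interpolation=cv2.INTER_CUBIC))
cv2.imwrite("pics/c4.png",np.hstack(out)[:,:,::-1])
```

```text
[0.54394706 0.06779285 0.27295759] [-3.75865499e-04  6.97056194e-01  7.17016112e-01 -6.45448094e-04] [ 0.72378718  0.00679148 -2.85577936] [-1.56022769e-02  3.63168701e-01  1.40227762e+00 -4.32033371e-04
  1.37757874e+00 -4.37475467e-02]
scene (np.int64(334), np.int64(119)) [array([378.4, 149.2]), array([374.3, 172.4])]
side (np.int64(234), np.int64(155)) [array([273.5, 177. ]), array([274.5, 210.7])]
```

View pics/c4.png

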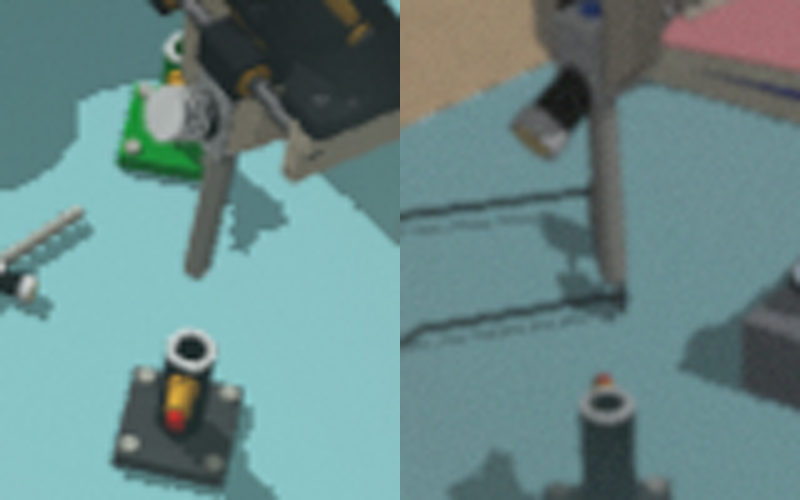

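The foot tip is at scene ≈(373.6,174) and side ≈(276,212). The holder's ring is at scene (372,189) and side (275.4,235.8). The lens points to +y, towards the microscope.

```bash
cat > m4.py <<'E'
from h import *
def ringc(c,p):
    x,y=int(p[0])-9,int(p[1])-8; g=cv2.cvtColor(c["pixels"],cv2.COLOR_RGB2HSV)[y:y+17,x:x+19]
    m=cv2.inRange(g,np.array((0,0,120)),np.array((180,45,255))); k,l,st,ce=cv2.connectedComponentsWithStats(m); i=1+st[1:,4].argmax()
    cn=cv2.findContours((l==i).astype('uint8'),cv2.RETR_EXTERNAL,cv2.CHAIN_APPROX_NONE)[0][0]; e=cv2.fitEllipse(cn); return np.array(e[0])+[x,y],e[1]
def run(fn,st,sb,vt,vb,rings=True):
    o,D=pickle.load(open(fn,"rb")); S,V=cam(D["scene"]),cam(D["side"])
    k1,w1,r1=postline(D["scene"],st,sb); k2,w2,r2=postline(D["side"],vt,vb)
    print("fit",k1,w1,r1,k2,w2,r2)
    d,f=axis3(S,k1,(st[1],sb[1]),V,k2,(vt[1],vb[1])); t=o["tcp_pos"]
    print("lean deg",np.degrees(d[:2]),"grip",f(t[2]+.005)-t,"foot",f(t[2]-.123))
    a,b=ringc(D["scene"],(372,189.2)),ringc(D["side"],(275.4,235.8)); print(a,b,"mouth",tri(S,a[0],V,b[0]))
E
python3 - <<'E'
from m4 import *
run("d4.pkl",(334+44.5,119+33),(334+40,119+52),(234+41,155+22),(234+42.2,155+53))
E
```

```text
fit [-2.36744655e-01  4.13855668e+02] 6.257300064602322 0.360236479558024 [6.77366910e-02 2.61955307e+02] 5.793639698822629 0.27289086650202043
lean deg [-6.51198023  8.43077212] grip [-0.04210489  0.03858788  0.005     ] foot [0.51664824 0.08721197 0.14995759]
(array([371.60292244, 188.4739418 ]), (7.385680675506592, 9.651911735534668)) (array([274.66605854, 234.16207123]), (8.139312744140625, 9.941882133483887)) mouth (array([0.54605875, 0.06710601, 0.0829644 ]), np.float64(0.0008048008084208752))
```

```bash
cat >> m4.py <<'E'
def lean(fn,spec):
    """spec: {cam:(top,bot)} ; with x fixed by the pads, fit y of the axis at two heights, from each view"""
    o,D=pickle.load(open(fn,"rb")); t=o["tcp_pos"]
    for n,(a,b) in spec.items():
        C=cam(D[n]); k,w,r=postline(D[n],a,b)
        from scipy.optimize import least_squares
        e=lambda q,z:(lambda p:p[0]-np.polyval(k,p[1]))(proj(C,[t[0],q,z]))
        y=[least_squares(lambda q:e(q[0],z),[t[1]]).x[0] for z in (t[2]-.035,t[2]-.123)]
        print(n,"lean y deg",np.degrees((y[0]-y[1])/.088),"y foot",y[1],"y up",y[0])
        g=cv2.GaussianBlur(cv2.cvtColor(D[n]["pixels"],cv2.COLOR_RGB2LAB).astype(np.float32),(3,1),0)
        ys=np.arange(int(b[1])-4,int(b[1])+9,.25); xs=np.polyval(k,ys)
        pr=cv2.remap(g,xs.astype(np.float32)[:,None],ys.astype(np.float32)[:,None],cv2.INTER_LINEAR)[:,0]
        d=np.linalg.norm(pr[4:]-pr[:-4],axis=1); i=d.argmax(); yy=ys[i]+.5; 
        P=onz(C,(np.polyval(k,yy),yy),t[2]-.123); cc=-C[1].T@C[2]; h=(cc-P)[:2]; P[:2]-=.0045*h/np.linalg.norm(h); print("  tip px",np.polyval(k,yy),yy,"foot",P, d.max())
E
python3 - <<'E'
from m4 import *
lean("d4.pkl",{"scene":((334+44.5,119+33),(334+40,119+52)),"side":((234+41,155+22),(234+42.2,155+53))})
E
```

```text
scene lean y deg 2.8817650196162963 y foot 0.06373938025513894 y up 0.06816545358691603
  tip px 372.5437257505153 174.5 foot [0.54419928 0.06323252 0.14995759] 47.769585
side lean y deg 2.5922580354027214 y foot 0.06254690205882396 y up 0.066528324583381
  tip px 276.41709003308756 213.5 foot [0.53557179 0.06998433 0.14995759] 25.287937
```

play_rows(xyz=[[0,0,0],[0,0,0],[-0.07,0,1.5],[-0.07,0,1.5],[0,0,0],[0,0,0]], angular=[[0,1.4,0],[0,1.3,0],[0,0,0],[0,0,0],[0,0,0],[0,0,0]], claw=[255,255,255,255,255,255])

```text
time: 10.58
tcp_pos: [0.5443, 0.0688, 0.2436]
orientation: [-0.017, 0.697, 0.717, 0.016]
ft_force: [-0.7, 0.8, -3.2]
gripper_width: 0.262
finger_force: 40.0
```

Run:
```python
from workcell import *
from m4 import *
o=get_obs(); D={n:read_camera(n) for n in ("scene","side")}; pickle.dump((o,D),open("d5.pkl","wb")); print(o["tcp_pos"],o["orientation"],o["ft_force"])
t=o["tcp_pos"]; q=o["orientation"]; R=Ro.from_quat([q[1],q[2],q[3],q[0]]).as_matrix(); print(R)
p=lambda n,z:proj(cam(D[n]),t+[0,0,z]); print([p(n,z) for n in D for z in (-.045,-.115)])
lean("d5.pkl",{n:(p(n,-.045),p(n,-.115)) for n in D})
```

```text
[0.54425293 0.06875742 0.24361366] [-0.0168708   0.69698469  0.71670048  0.01637494] [-0.73646185  0.81800374 -3.17010674]
[[-2.78554462e-02  9.99611041e-01 -1.35645454e-03]
 [ 9.98506008e-01  2.78884166e-02  4.69892281e-02]
 [ 4.70087806e-02 -4.55220941e-05 -9.98894475e-01]]
[array([376.90874535, 159.96027858]), array([373.78937124, 177.45851041]), array([273.57717274, 192.54364154]), array([274.3721357 , 218.61460185])]
scene lean y deg -0.16191668033257334 y foot 0.06994096842860441 y up 0.06969228226026258
  tip px 372.7841505452874 185.25 foot [0.55625266 0.06050458 0.12061366] 52.91439
side lean y deg 2.924793051974933 y foot 0.06520900716464346 y up 0.06970116680992809
  tip px 275.67720652543926 222.5 foot [0.54241815 0.06669323 0.12061366] 15.631593
```

Run:
```python
from m4 import *
o,D=pickle.load(open("d5.pkl","rb")); t=o["tcp_pos"]
c=D["side"]; C=cam(c)
g=cv2.cvtColor(c["pixels"],cv2.COLOR_RGB2HSV)
for y in range(190,226,3): print(y, proj(C,[t[0],.0695,t[2]-.045-(y-192.5)/26*.07])[0].round(1), " ".join(f"{a}/{b}" for a,b in zip(g[y,266:284,1],g[y,266:284,2])))
```

```text
190 273.3 41/31 0/31 39/33 70/51 43/65 16/65 4/66 10/77 9/87 5/97 33/116 59/138 69/144 68/147 68/147 69/145 72/146 67/148
193 273.4 12/108 24/73 55/70 60/77 47/70 11/68 10/79 13/95 10/102 7/107 26/117 56/136 68/147 67/149 71/144 68/147 71/148 68/146
196 273.4 59/142 71/148 69/145 71/144 65/121 30/84 13/81 11/93 8/101 7/109 22/114 49/134 69/147 71/147 71/150 72/149 71/148 71/147
199 273.5 71/97 68/98 75/112 71/122 60/114 43/89 9/81 8/90 12/103 9/110 20/113 53/134 69/147 68/150 71/147 76/147 72/146 72/145
202 273.6 69/93 73/94 71/93 66/93 65/86 30/76 13/78 3/89 15/101 10/106 20/114 52/132 73/144 68/149 71/148 74/148 73/147 68/146
205 273.7 70/124 71/108 69/93 70/98 68/86 40/76 14/75 12/87 5/98 7/107 7/104 27/105 63/130 69/147 68/147 72/146 72/146 74/144
208 273.8 70/143 71/129 70/109 68/127 72/139 58/106 22/83 9/87 13/100 14/106 10/105 22/92 56/113 66/135 72/146 71/147 72/146 70/150
211 273.9 71/101 72/95 76/94 71/94 67/92 37/82 7/71 12/87 10/100 10/105 7/105 27/96 46/95 65/125 72/145 72/145 71/148 76/148
214 274.0 71/108 66/85 65/75 61/71 60/72 32/71 11/71 9/87 11/97 10/103 12/104 18/86 28/63 69/100 74/134 73/147 71/147 69/148
217 274.1 76/138 70/139 69/130 69/122 70/121 49/98 13/77 3/83 13/98 5/101 7/104 34/105 55/102 73/126 73/144 69/148 69/148 73/147
220 274.2 72/134 72/138 72/145 69/144 71/140 61/122 31/91 12/85 8/97 17/106 11/111 39/124 64/143 72/146 73/147 73/146 71/148 71/148
223 274.3 75/147 70/146 71/148 72/146 68/147 71/144 69/134 59/125 53/121 53/124 58/131 68/143 71/147 69/147 72/148 73/146 69/148 70/146
```

Run:
```python
from m4 import *
o,D=pickle.load(open("d5.pkl","rb")); t=o["tcp_pos"]
S,V=cam(D["scene"]),cam(D["side"])
def ring(im,box):
    x,y,w,h=box; g=cv2.resize(cv2.cvtColor(im,cv2.COLOR_RGB2HSV)[y:y+h,x:x+w],None,fx=4,fy=4,interpolation=cv2.INTER_CUBIC)
    m=cv2.inRange(g,np.array((0,0,110)),np.array((180,45,255))); k,l,st,ce=cv2.connectedComponentsWithStats(m); i=1+st[1:,4].argmax()
    cn=cv2.convexHull(cv2.findContours((l==i).astype('uint8'),cv2.RETR_EXTERNAL,cv2.CHAIN_APPROX_NONE)[0][0]); e=cv2.fitEllipse(cn) if len(cn)>5 else None
    return (np.array(e[0])+.5)/4-.5+[x,y],np.array(e[1])/4
d0=pickle.load(open("d4.pkl","rb"))[1]
a=ring(d0["scene"]["pixels"],(361,179,22,20)); b=ring(d0["side"]["pixels"],(265,225,20,20)); print(a,b)
print("scene",onz(S,a[0],.082),"side",onz(V,b[0],.082))
for f,box in (("w1.pkl",(55,55,40,40)),("w2.pkl",(565,115,45,45))):
    ow,c=pickle.load(open(f,"rb")); r=ring(c["pixels"],box); print(f,r,onz(cam(c,ow),r[0],.082))
# post in scene, saturation half-level midpoints
g=cv2.cvtColor(D["scene"]["pixels"],cv2.COLOR_RGB2HSV)[:,:,1].astype(float)
for z in (-.06,-.075,-.09,-.105,-.115):
    p=proj(S,t+[0,.0,z]); y=int(round(p[1])); xs=np.arange(int(p[0])-7,int(p[0])+9); r=g[y,xs]; lvl=(r[:2].mean()+r[6:10].min())/2
    c=np.nonzero((r[:-1]-lvl)*(r[1:]-lvl)<0)[0]; e=[xs[i]+(lvl-r[i])/(r[i+1]-r[i]) for i in c]
    q=proj(S,t+[0,.01,z]); print(y,p.round(1),np.round(e,2), (q-p).round(2))
```

```text
(array([371.7841177 , 188.46705914]), array([ 8.58904362, 10.23262215])) (array([275.11555958, 233.92127705]), array([10.43913746, 12.06860733]))
scene [0.54542858 0.06768701 0.082     ] side [0.54725716 0.06505662 0.082     ]
w1.pkl (array([74.41880226, 75.51226425]), array([24.45861053, 29.62590027])) [0.54553436 0.06685171 0.082     ]
w2.pkl (array([589.57777596, 139.69001389]), array([26.56315804, 31.71048164])) [0.54515471 0.06701817 0.082     ]
164 [376.2 163.9] [373.68 378.75] [ 3.53 -1.41]
168 [375.5 167.7] [373.3 377.8] [ 3.49 -1.4 ]
171 [374.9 171.5] [372.69 377.41] [ 3.45 -1.39]
175 [374.2 175.1] [372.12 376.58] [ 3.4  -1.38]
177 [373.8 177.5] [371.59 376.38] [ 3.38 -1.38]
```

play_rows(xyz=[[-0.16,0.1,0],[-0.06,0,1.2],[-0.06,0,1.2],[-0.05,0,1.0],[0,0,0],[0,0,0]], angular=[[0,0,0],[0,0,0],[0,0,0],[0,0,0],[0,0,0],[0,0,0]], claw=[255,255,255,255,255,255])

```text
time: 11.42
tcp_pos: [0.5454, 0.0669, 0.2097]
orientation: [-0.017, 0.697, 0.717, 0.017]
ft_force: [-0.4, 0.4, -4.0]
gripper_width: 0.259
finger_force: 40.0
```

Run:
```python
from workcell import *
from m4 import *
o=get_obs(); print(o["tcp_pos"],o["ft_force"],o["moment"])
D={n:read_camera(n) for n in ("scene","side")}; pickle.dump((o,D),open("d6.pkl","wb"));out=[]
for n in D:
    x,y=(proj(cam(D[n]),[.545,.067,.09])-[40,50]).astype(int); print(n,x,y)
    out.append(cv2.resize(D[n]["pixels"][y:y+100,x:x+80],(400,500),interpolation=cv2.INTER_CUBIC))
cv2.imwrite("pics/c6.png",np.hstack(out)[:,:,::-1])
```

```text
[0.54540306 0.06694785 0.20969386] [-0.41139274  0.42824613 -3.96380619] [-0.08648797 -0.13690239 -0.05503337]
scene 331 136
side 235 181
```

View pics/c6.png

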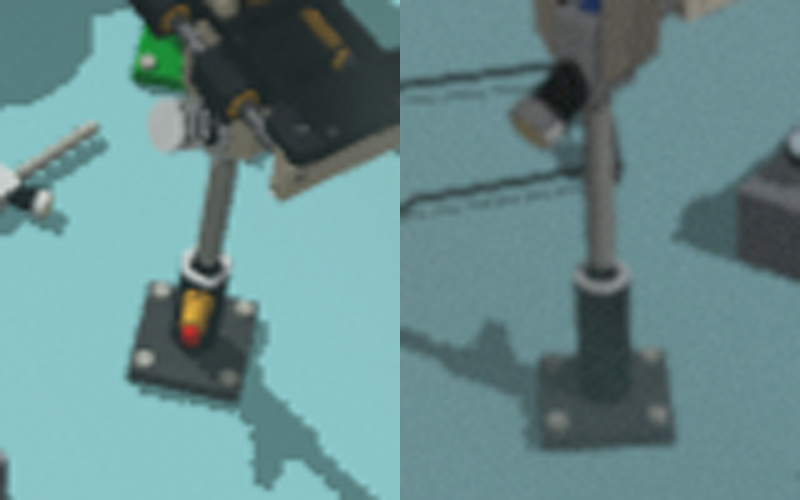

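The foot sits over the ring in both views, centred at scene (372,189) and side (275,235). I'll lower it gently and watch the force.

play_rows(xyz=[[-0.01,0,0.25],[-0.01,0,0.25],[-0.01,0,0.25],[-0.01,0,0.25],[0,0,0]], angular=[[0,0,0],[0,0,0],[0,0,0],[0,0,0],[0,0,0]], claw=[255,255,255,255,255])

```text
time: 12.15
tcp_pos: [0.5451, 0.067, 0.1992]
orientation: [-0.017, 0.697, 0.717, 0.016]
ft_force: [0.0, 0.0, -2.7]
gripper_width: 0.261
finger_force: 40.0
```

play_rows(xyz=[[-0.01,0,0.2],[-0.01,0,0.2],[-0.01,0,0.2],[-0.01,0,0.2],[0,0,0]], angular=[[0,0,0],[0,0,0],[0,0,0],[0,0,0],[0,0,0]], claw=[255,255,255,255,255])

```text
time: 12.78
tcp_pos: [0.5451, 0.067, 0.1913]
orientation: [-0.017, 0.697, 0.717, 0.016]
ft_force: [0.0, 0.5, -3.2]
gripper_width: 0.261
finger_force: 40.0
```

play_rows(xyz=[[-0.01,0,0.2],[-0.01,0,0.2],[0,0,0]], angular=[[0,0,0],[0,0,0],[0,0,0]], claw=[255,255,255])

```text
time: 13.15
tcp_pos: [0.5448, 0.0672, 0.1871]
orientation: [-0.017, 0.697, 0.717, 0.016]
ft_force: [-1.8, 1.3, -3.7]
gripper_width: 0.261
finger_force: 40.0
```

play_rows(xyz=[[-0.01,0,0.2],[-0.01,0,0.2],[0,0,0]], angular=[[0,0,0],[0,0,0],[0,0,0]], claw=[255,255,255])

```text
time: 13.52
tcp_pos: [0.5449, 0.0673, 0.183]
orientation: [-0.017, 0.697, 0.717, 0.016]
ft_force: [-0.6, 3.6, -4.4]
gripper_width: 0.259
finger_force: 40.0
```

play_rows(xyz=[[-0.01,0,0.2],[-0.01,0,0.2],[0,0,0]], angular=[[0,0,0],[0,0,0],[0,0,0]], claw=[255,255,255])

```text
time: 13.9
tcp_pos: [0.5448, 0.0671, 0.1788]
orientation: [-0.017, 0.697, 0.717, 0.016]
ft_force: [-2.3, 4.4, -5.2]
gripper_width: 0.255
finger_force: 40.0
```

play_rows(xyz=[[-0.01,0,0.2],[-0.01,0,0.2],[-0.01,0,0.2]], angular=[[0,0,0],[0,0,0],[0,0,0]], claw=[255,255,255])

```text
time: 14.28
tcp_pos: [0.5448, 0.0671, 0.1735]
orientation: [-0.017, 0.697, 0.717, 0.016]
ft_force: [-3.5, 2.9, 0.1]
gripper_width: 0.256
finger_force: 40.0
```

```bash
python3 -c "
from workcell import *
o=get_obs();print(o['tcp_pos'],o['ft_force'],o['moment'],o['time'])"
```

```text
[0.54483427 0.06706651 0.17350219] [-3.48220181  2.93234513  0.11497684] [1.03759019 0.99951597 0.05220769] 14.275
```

play_rows(xyz=[[0,0,0.1],[-0.01,0,0.1],[0,0,0.1]], angular=[[0,0,0],[0,0,0],[0,0,0]], claw=[255,255,255], newtons=18)

```text
time: 14.65
tcp_pos: [0.5453, 0.0669, 0.1707]
orientation: [-0.017, 0.697, 0.717, 0.017]
ft_force: [-3.8, 1.4, -0.4]
gripper_width: 0.26
finger_force: 18.0
```

play_rows(xyz=[[-0.01,0,0.1],[0,0,0.1]], angular=[[0,0,0],[0,0,0]], claw=[255,255])

```text
time: 14.9
tcp_pos: [0.5455, 0.067, 0.1687]
orientation: [-0.017, 0.697, 0.717, 0.017]
ft_force: [-3.4, 2.7, 2.2]
gripper_width: 0.262
finger_force: 18.0
```

play_rows(xyz=[[-0.01,0,0.1],[0,0,0.1]], angular=[[0,0,0],[0,0,0]], claw=[255,255])

```text
time: 15.15
tcp_pos: [0.5454, 0.067, 0.1666]
orientation: [-0.017, 0.697, 0.717, 0.017]
ft_force: [-2.2, 1.5, 1.5]
gripper_width: 0.261
finger_force: 18.0
```

play_rows(xyz=[[-0.01,0,0.1],[0,0,0.1]], angular=[[0,0,0],[0,0,0]], claw=[255,255])

```text
time: 15.4
tcp_pos: [0.5454, 0.067, 0.1645]
orientation: [-0.017, 0.697, 0.717, 0.017]
ft_force: [-2.4, 3.0, 3.7]
gripper_width: 0.26
finger_force: 18.0
```

play_rows(xyz=[[-0.01,0,0.1],[0,0,0.1]], angular=[[0,0,0],[0,0,0]], claw=[255,255])

```text
time: 15.65
tcp_pos: [0.5453, 0.067, 0.1625]
orientation: [-0.017, 0.697, 0.717, 0.017]
ft_force: [-2.0, 2.7, 2.4]
gripper_width: 0.258
finger_force: 18.0
```

play_rows(xyz=[[-0.01,0,0.1],[0,0,0.1]], angular=[[0,0,0],[0,0,0]], claw=[255,255])

```text
time: 15.9
tcp_pos: [0.5453, 0.067, 0.1604]
orientation: [-0.017, 0.697, 0.717, 0.016]
ft_force: [-3.0, 1.2, 1.0]
gripper_width: 0.264
finger_force: 18.0
```

play_rows(xyz=[[-0.01,0,0.1],[0,0,0.1]], angular=[[0,0,0],[0,0,0]], claw=[255,255])

```text
time: 16.15
tcp_pos: [0.5453, 0.067, 0.1584]
orientation: [-0.017, 0.697, 0.717, 0.016]
ft_force: [-1.9, 3.0, 0.5]
gripper_width: 0.262
finger_force: 18.0
```

play_rows(xyz=[[-0.01,0,0.1],[0,0,0.1]], angular=[[0,0,0],[0,0,0]], claw=[255,255])

```text
time: 16.4
tcp_pos: [0.5452, 0.0669, 0.1564]
orientation: [-0.017, 0.697, 0.717, 0.016]
ft_force: [-1.8, 2.3, 2.0]
gripper_width: 0.257
finger_force: 18.0
```

play_rows(xyz=[[-0.01,0,0.1],[0,0,0.1]], angular=[[0,0,0],[0,0,0]], claw=[255,255])

```text
time: 16.65
tcp_pos: [0.5452, 0.0669, 0.1544]
orientation: [-0.017, 0.697, 0.717, 0.016]
ft_force: [-2.0, 3.3, 2.6]
gripper_width: 0.26
finger_force: 18.0
```

play_rows(xyz=[[-0.01,0,0.1],[0,0,0.1]], angular=[[0,0,0],[0,0,0]], claw=[255,255])

```text
time: 16.9
tcp_pos: [0.5452, 0.0669, 0.1524]
orientation: [-0.017, 0.697, 0.717, 0.016]
ft_force: [-2.7, 2.9, 0.9]
gripper_width: 0.259
finger_force: 18.0
```

play_rows(xyz=[[-0.01,0,0.1],[0,0,0.1]], angular=[[0,0,0],[0,0,0]], claw=[255,255])

```text
time: 17.15
tcp_pos: [0.5452, 0.0669, 0.1504]
orientation: [-0.017, 0.697, 0.717, 0.016]
ft_force: [-2.7, 2.0, 1.6]
gripper_width: 0.26
finger_force: 18.0
```

play_rows(xyz=[[-0.01,0,0.1],[0,0,0.1]], angular=[[0,0,0],[0,0,0]], claw=[255,255])

```text
time: 17.4
tcp_pos: [0.5452, 0.0669, 0.1485]
orientation: [-0.017, 0.697, 0.717, 0.016]
ft_force: [-2.5, 2.5, 7.5]
gripper_width: 0.259
finger_force: 18.0
```

play_rows(xyz=[[0,0,0.05]], angular=[[0,0,0]], claw=[255])

```text
time: 17.52
tcp_pos: [0.5453, 0.0669, 0.1484]
orientation: [-0.017, 0.697, 0.717, 0.016]
ft_force: [-3.1, 1.8, 7.4]
gripper_width: 0.26
finger_force: 18.0
```

play_rows(xyz=[[0,0,0.05]], angular=[[0,0,0]], claw=[255])

```text
time: 17.65
tcp_pos: [0.5454, 0.0668, 0.1484]
orientation: [-0.016, 0.697, 0.717, 0.017]
ft_force: [-4.2, 1.9, 10.9]
gripper_width: 0.258
finger_force: 18.0
```

Firm stop: the TCP stays at z 0.1484 while the force rises. The foot is ≈56.5 mm below the mouth, within the screw's range. Releasing and retreating.

play_rows(xyz=[[0,0,-0.03],[0,0,0],[0,0,0],[0,0,0],[0,0,0],[0,0,0],[0,0,0],[0,0,0],[0,0,0],[0,0,0]], angular=[[0,0,0],[0,0,0],[0,0,0],[0,0,0],[0,0,0],[0,0,0],[0,0,0],[0,0,0],[0,0,0],[0,0,0]], claw=[255,150,100,80,80,80,80,80,80,80])

```text
time: 18.9
tcp_pos: [0.5452, 0.067, 0.1478]
orientation: [-0.017, 0.697, 0.717, 0.016]
ft_force: [0.0, 1.0, 0.2]
gripper_width: 0.686
finger_force: 0.0
```

play_rows(xyz=[[0,0,-1],[0,0,-2],[0,0,-3],[0,0,-3],[0,0,-3],[-3,0,0],[-4,0,0],[-4,0,0],[0,0,0],[0,0,0]], angular=[[0,0,0],[0,0,0],[0,0,0],[0,0,0],[0,0,0],[0,0,0],[0,0,0],[0,0,0],[0,0,0],[0,0,0]], claw=[80,80,80,80,80,80,80,80,80,80])

```text
time: 20.15
tcp_pos: [0.5484, -0.0482, 0.2629]
orientation: [-0.017, 0.697, 0.716, 0.017]
ft_force: [-0.2, 0.4, 1.2]
gripper_width: 0.687
finger_force: 0.0
```

Run:
```python
from workcell import *
from m4 import *
o=get_obs(); print(o["tcp_pos"],o["ft_force"])
D={n:read_camera(n) for n in ("scene","side","wrist")}; pickle.dump((o,D),open("d7.pkl","wb"));out=[]
for n in D:
    C=cam(D[n],o); z=.0254+.14; p=proj(C,[.5453,.067,z]); print(n,"cap expected",p.round(1))
    g=cv2.cvtColor(D[n]["pixels"],cv2.COLOR_RGB2HSV); m=cv2.inRange(g,np.array((105,120,40)),np.array((130,255,255))); k,l,st,ce=cv2.connectedComponentsWithStats(m)
    ok=[(ce[i].round(1).tolist(),st[i][4]) for i in range(1,k) if np.linalg.norm(ce[i]-p)<40 and st[i][4]>8]; print(ok,[onz(C,c,z).round(4) for c,_ in ok])
    if n!="wrist":
        x,y=(p-[40,30]).astype(int); out.append(cv2.resize(D[n]["pixels"][y:y+90,x:x+80],(266,300),interpolation=cv2.INTER_CUBIC)); print(x,y)
    else: out.append(cv2.resize(D[n]["pixels"],(266,300)) if 0 else D[n]["pixels"][:300,max(0,int(p[0])-133):][:,:266])
cv2.imwrite("pics/c7.png",np.hstack(out)[:,:,::-1])
```

```text
[ 0.54838598 -0.04824767  0.262922  ] [-0.21619026  0.35797527  1.2352104 ]
scene cap expected [375.  169.1]
[([375.1, 168.6], np.int32(17))] [array([0.5441, 0.068 , 0.1654])]
334 139
side cap expected [274.2 204.7]
[([273.9, 205.1], np.int32(10))] [array([0.5444, 0.0688, 0.1654])]
234 174
wrist cap expected [316.4  36.3]
[([315.7, 36.1], np.int32(397))] [array([0.5448, 0.0671, 0.1654])]
```

View pics/c7.png

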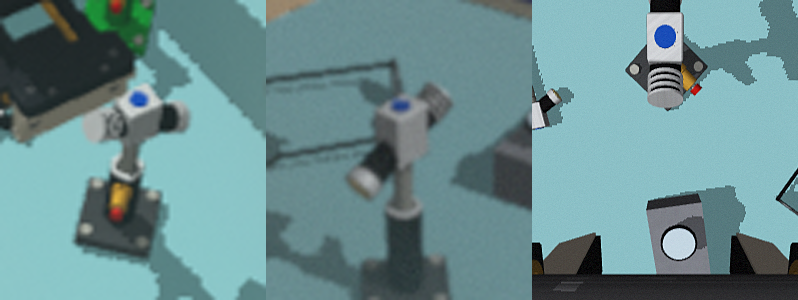

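The lamp stands upright and released. The cap is within 1 mm of where it should be in all three views (wrist (315.7,36.1), expected (316.4,36.3)), and the beam axis is aligned.

```bash
python3 -c "
from workcell import *
print(job_done())"
```

```text
the job is handed in; nothing more can be done
None
```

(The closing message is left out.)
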